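# Put the slate away and latch the desk

### The arm

A 6-joint arm with a two-finger parallel gripper is mounted at the origin on the work surface. World frame = base frame: x ahead of the robot, y to its left, z up, the work surface at z = 0. Lengths are in m, angles in rad, forces in N, time in s.
With the tool pointing down it reaches from about 0.425 to 0.95 m from the base axis. Payload 3.5 kg.
Tool frame: the origin (TCP) lies at the very end of the fingers, on their centre line; the grasp point (between the pads) lies 19 mm behind it (bot.tcp_to_grasp is the distance from the TCP to the grasp point, in m); z points along the fingers, y is the line along which they close (so a half turn about z gives the same grasp; the last joint's range is limited). The gripper opens to 85 mm and grips with 20 to 120 N. Pads are 22 mm wide; open, the fingers measure 114 mm over their backs; the gripper's body (76 mm by 85 mm) begins 54 mm behind the grasp point. The pads swing forward as they close: fully open they stand 13 mm farther back than shut.
Start: joints at [-1.35, 0.286, 1.577, -0, 1.279, -0.15], TCP at [0.245, -0.629, 0.192] pointing down, gripper open.
Joint ranges: [-2.77, 2.77], [-0.9, 2.22], [0.21, 2.48], [-1.53, 4.67], [0.24, 2.81], [-2.84, 2.84]. Speed limits (rad/s): [2.79, 2.79, 3.14, 3.14, 3.14, 3.14].

### API

Orientations are given as a unit quaternion [w, x, y, z].
In Python, from cell import bot gives the robot as it stands. The module is installed in compiled form; this text tells all that it offers. Calls block until the motion is done:
- bot.move_pose(position, orientation): joint-space move of the TCP to a pose.
- bot.move_linear(position, speed=0.15, orientation=None, force_limit=None): straight line of the TCP; orientation=None keeps the orientation; speed is the mean speed in m/s. With force_limit (N) it stops when the force on the tool has changed by that much, and returns True; else False.
- bot.move_j(angles): joint-space move.
- bot.command_gripper(opening, force=None): opening from 0.0 (shut) to 1.0 (fully open); force is the grip in N (None keeps the last); returns when the fingers have stopped.
- bot.dwell(seconds).
- bot.ik(position, orientation): joint angles nearest the present ones, or None.
- bot.read_state(): the state.
- bot.camera(name): name is "scene" or "top" or "wrist"; returns a dict with "img" (480x640x3 uint8, red, green, blue), "fx", "fy", "cx", "cy" (pixels), "k1" (the pictures are not rectified: a ray, as slopes to the right and down, at radius r is drawn at 1 + k1 r^2 times it, then the intrinsics apply), "pose" (4x4, takes a point from camera to world coordinates). Camera axes: x right, y down, z forward; pixel columns grow to the right and rows downward; lengths in m; the calibration is good to about 2 mm. A picture is of the moment at which its call begins. There is no depth.
A pose or a line that the arm cannot do raises bot.PlanningError and nothing moves.
- bot.finish_job(): hands the job in; it is judged then, once.
The state is a dict: "time_s": time; "joint_positions": joint angles; "qd": joint speeds; "joint_efforts": joint torques, N m; "tcp_pos": TCP position; "orientation": TCP orientation; "wrist_force": force on the tool from outside, world axes, zero at the start; "moment": the same for the moment, N m; "opening": opening from 0.0 (shut) to 1.0 (fully open); "grasp_force": force on a finger pad.
Only numpy, scipy, OpenCV 4.12 (cv2) and the standard library are available. Lean on these libraries where they do the work, as an engineer would, in place of code of your own. Each camera call takes 0.05 s, during which the arm holds its last target. There are 200 camera calls.

### The job

The framed slate left leaning in the slot of the open desk keeps its lid from shutting: slide it up out of the slot and, without dropping it, stand it on its lower edge in the upright wooden file beside the desk. Then shut the lid fully, and only then turn the wooden turnbutton on the front ledge until it points straight back over the lid, square to the lid's edge. Leave the pot, the protractor, and the pen and duster inside the desk where they are.

Things in the scene. Friction and masses are not known exactly. Their poses are not given: they have to be found in the camera images.
- desk: Fixed wooden lift-lid desk box. Origin: on the table under its middle; +x runs from front ledge to hinge side. Spans x -130 to 125, y -140 to 140 mm. Walls 10 mm thick, 100 mm high, floor 10 mm. Front ledge: solid, x -130 to -85, top 112 mm high. Inside, two dark 8 mm planks (136 mm wide, 9 mm apart) form a slot leaning 30 degrees, upper end towards the ledge (-x).
- slot_mouth (a point): Middle of the upper mouth of the leaning slot, 86 mm above the table, desk frame x 16, y 0 mm.
- lid (a joint): Desk lid hinge angle, rad: 0 shut (lid top flush with the front ledge, 112 mm high), grows as it opens, up to 1.6. The stiff hinge stays where left. Dark board, 207 mm from hinge to front edge, 280 wide, 12 thick; starts 1.05 to 1.35 open, partly over the slot.
- lid_edge (a point): Middle of the lid's front (free) edge, on its upper face.
- lid_hinge (a point): Middle of the lid's hinge axis (along the desk's y), desk frame x 122, y 0, z 106 mm; halfway through the lid's thickness.
- turnbutton (a joint): Angle of the turnbutton, rad: 0 = its long arm points along the desk's +x, straight over the lid (secured); about 1.57 = points along the desk's +y, along the ledge, clear of the lid (start). Positive is anticlockwise from above; stops at -0.4 and 2.0; light friction holds it.
- turn_pivot (a point): On the turnbutton's vertical pivot, at its top face 139 mm above the table. The turnbutton is a pale wooden bar 86 mm long, 16 mm wide, 24 mm high (underside 115 mm above the table, 3 mm over the ledge and the shut lid): a long arm of 65 mm and a tail of 21 mm from the pivot.
- turn_tip (a point): End of the turnbutton's long arm, top face, 65 mm from the pivot.
- slate: Loose school slate, dark with a pale wooden frame: 120 mm wide (its y), 175 mm long (its z), 7 mm thick (its x), 0.2 kg. Origin: middle of its lower edge; z runs up along the slate. It starts in the leaning slot with its foot on the desk floor, its upper 85 mm standing clear of the slot's planks, leaning 30 degrees towards the front ledge.
- slate_top (a point): Middle of the slate's upper edge.
- file: Fixed upright plywood file, open at the top: outside 54 mm (x) by 166 mm (y), 90 mm high; walls and floor 8 mm, so the inside is 38 by 150 mm. Origin: on the table under its middle. The slate stands in it with its width along the file's y, and may lean on a wall.
- pot: Loose brown clay pot with wooden stopper, 104 mm across, 132 mm high, origin under its middle. Bystander.
- pen: Loose chrome pen, 140 mm long (x), lying on the desk's floor at the -y side of the slot. Bystander.
- protractor: Loose purple half-round protractor, 118 mm, 4 mm thick, lying flat on the table between desk and file; origin: middle of its straight edge. Bystander.
- duster: Loose board duster, 100 (x) by 42 by 30 mm, on the desk's floor at the +y side of the slot. Bystander.
Mind the look-alikes: they are no part of the job. What is shaped like the slate but green or turquoise is not meant.

How it is judged:
By the outcome, as a careful person would: the job done as asked, in the order asked, and still so for the second after the job is handed in, with the robot touching nothing.
It also fails if it takes over 70 s, if anything falls off the work surface, if the arm or the gripper's body presses on something with over 40 N, if the wrist force passes 120 N, or if a joint passes its speed limit or range.

## Working session

There is one attempt and no reset: what is moved stays moved. The work goes in short steps, each a Python script; the robot and the scene stay as the last script left them, time stands still between calls to the robot, and variables do not carry over. Pictures are saved under pics/ and viewed, at most 10 in all, crops included, and the job is handed in when it is done.

```bash
mkdir -p pics
cat > h.py <<'E'
import numpy as np, cv2
from cell import bot
def shot(n,f):
    c=bot.camera(n); cv2.imwrite('pics/'+f,c['img'][:,:,::-1]); np.save('pics/'+f+'.npy',{k:v for k,v in c.items()},allow_pickle=True); return c
def load(f): return np.load('pics/'+f+'.npy',allow_pickle=True).item()
def proj(c,P):
    P=np.atleast_2d(P); T=np.linalg.inv(c['pose']); q=P@T[:3,:3].T+T[:3,3]
    s=q[:,:2]/q[:,2:]; s=s*(1+c['k1']*(s**2).sum(1,keepdims=True))
    return s*[c['fx'],c['fy']]+[c['cx'],c['cy']]
def ray(c,uv):
    K=np.array([[c['fx'],0,c['cx']],[0,c['fy'],c['cy']],[0,0,1.]])
    s=cv2.undistortPoints(np.array([[uv]],float),K,np.array([c['k1'],0,0,0.]))[0,0]
    return c['pose'][:3,3], c['pose'][:3,:3]@np.array([s[0],s[1],1])
def onz(c,uv,z):
    o,d=ray(c,uv); return o+d*(z-o[2])/d[2]
E
python3 - <<'E'
from h import *
for n in('scene','top'):
    c=shot(n,n+'0.png'); print(n,c['fx'],c['k1'],c['pose'].round(3).tolist())
s=bot.read_state(); print(s['time_s'],s['orientation'],bot.tcp_to_grasp)
E
```

```text
scene 600.6156512549588 -0.20063828622602695 [[-0.849, 0.503, -0.161, 0.708], [0.528, 0.808, -0.261, 0.291], [-0.001, -0.307, -0.952, 1.311], [0.0, 0.0, 0.0, 1.0]]
top 597.8359595674127 -0.08186399688903387 [[-0.024, -0.993, 0.112, 0.341], [-1.0, 0.023, -0.013, -0.03], [0.011, -0.112, -0.994, 1.277], [0.0, 0.0, 0.0, 1.0]]
0.1 [-1.09603979e-03  9.82864955e-01  1.84323841e-01 -3.36302508e-05] 0.0187
```

View pics/scene0.png

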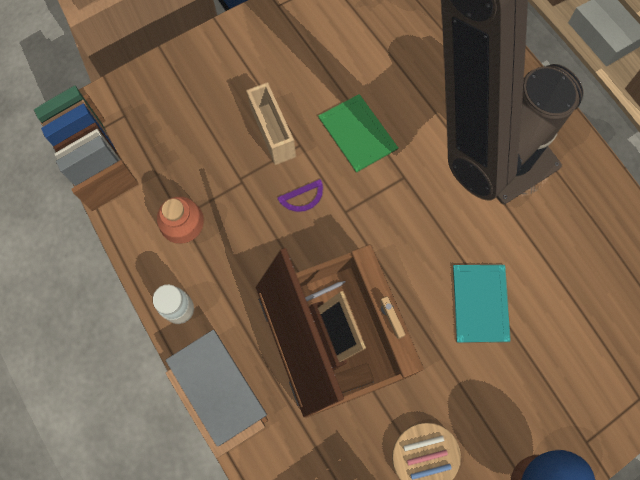

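View pics/top0.png

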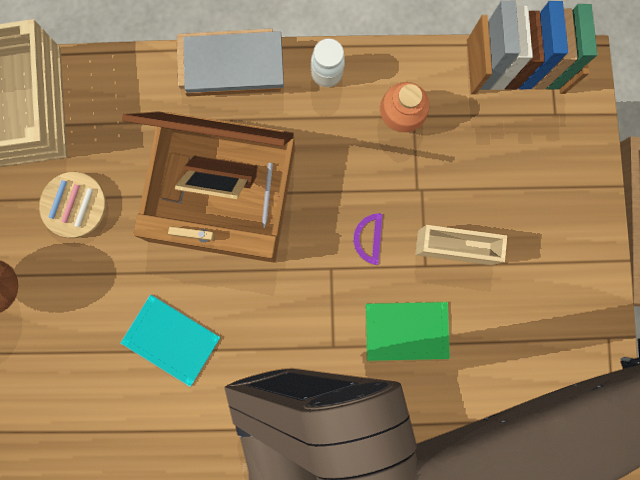

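The scene image shows the desk at about (340,330) and the top image shows it at about (215,185), with the lid open. The pot is at (405,105), the protractor at (368,238) and the file at (462,244) in the top image.

Things that could be taken for the slate, in top pixels:
- Dark board with a pale frame in the desk slot, at (215,182)
- Turquoise board at (170,340)
- Green board at (407,331)
- Grey slab at (232,62)

I choose the dark, pale-framed one at (215,182) and will check it in a close crop.

Run:
```python
import cv2
a=cv2.imread('pics/top0.png')[100:270,115:315]; cv2.imwrite('pics/topc.png',cv2.resize(a,None,fx=3.5,fy=3.5,interpolation=cv2.INTER_CUBIC))
a=cv2.imread('pics/scene0.png')[235:420,240:430]; b=cv2.imread('pics/scene0.png')[75:175,235:305]
c=cv2.imread('pics/top0.png')[215:275,405:515]
import numpy as np
o=np.zeros((600,800,3),np.uint8)
a=cv2.resize(a,None,fx=2.5,fy=2.5,interpolation=cv2.INTER_CUBIC);o[:a.shape[0],:a.shape[1]]=a
b=cv2.resize(b,None,fx=3,fy=3,interpolation=cv2.INTER_CUBIC);o[:300,500:710]=b
c=cv2.resize(c,None,fx=2.5,fy=2.5,interpolation=cv2.INTER_CUBIC);o[320:470,500:775]=c
cv2.imwrite('pics/mix.png',o)
```

```text
(no output)
```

View pics/topc.png

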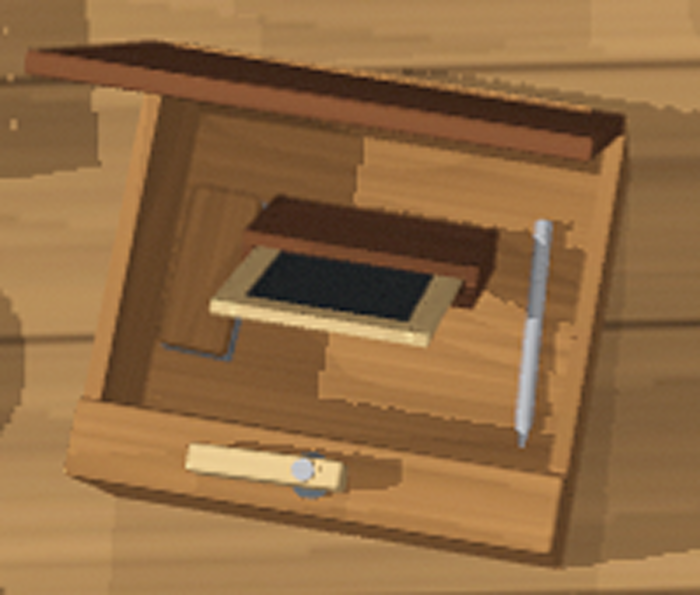

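View pics/mix.png

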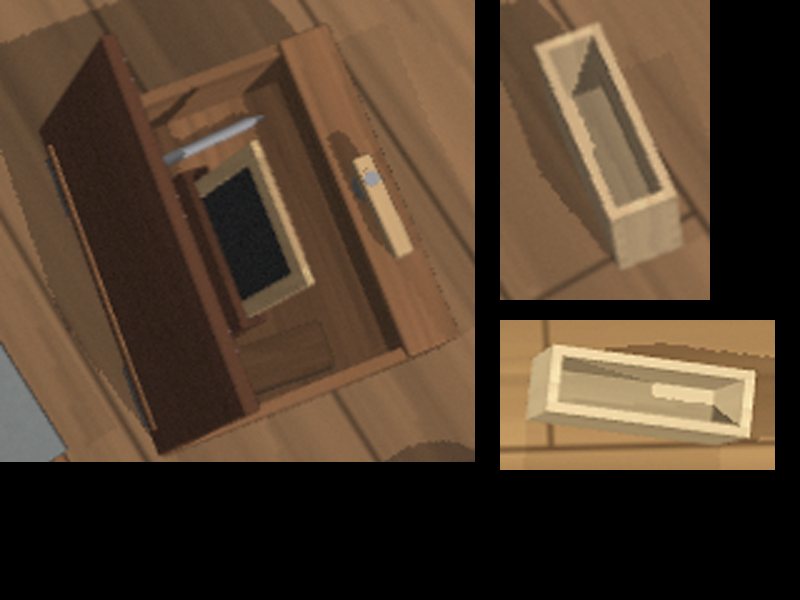

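The crop confirms the choice: a dark panel in a pale frame leaning in the dark planks of the slot, with its top edge from (210,305) to (430,340) in the crop. The turnbutton's pivot is at (303,468) and its tip at (188,458). The file is empty. Next I fit poses from both views.

```bash
cat > fit.py <<'E'
from h import *
from scipy.optimize import least_squares
T=load('top0.png');S=load('scene0.png')
t=lambda u,v:(T,[115+(u+.5)/3.5-.5,100+(v+.5)/3.5-.5])
s=lambda u,v:(S,[240+(u+.5)/2.5-.5,235+(v+.5)/2.5-.5])
fs=lambda u,v:(S,[235+(u-499.5)/3-.5,75+(v+.5)/3-.5])
ft=lambda u,v:(T,[405+(u-499.5)/2.5-.5,215+(v-319.5)/2.5-.5])
def w(p,q): 
    c,sn=np.cos(p[2]),np.sin(p[2]); return np.array([p[0]+c*q[0]-sn*q[1],p[1]+sn*q[0]+c*q[1],q[2]])
def lid(th,d,y,off=.006): # off: above midplane
    return [.122-d*np.cos(th)+off*np.sin(th), y, .106+d*np.sin(th)+off*np.cos(th)]
def slate(a,yo,x,y,z): # offset a along slot
    u=np.array([-.5,0,.866]);n=np.array([.866,0,.5])
    m=np.array([.016,0,.086]); foot=m-u*(.09)+u*a
    return foot+u*z+n*x+np.array([0,y+yo,0])
def obs(p):
    th,tb,a,yo=p[3:7]; L=.112
    o=[(t(80,400),[-.085,.14,L]),(t(66,473),[-.13,.14,L]),(t(555,553),[-.13,-.14,L]),(t(562,477),[-.085,-.14,L]),
       (s(280,45),[-.085,-.14,L]),(s(330,27),[-.13,-.14,L]),(s(405,352),[-.085,.14,L]),(s(457,330),[-.13,.14,L]),
       (t(27,75),lid(th,.207,.14,-.006)),(t(590,160),lid(th,.207,-.14,-.006)),(t(27,50),lid(th,.207,.14)),(t(590,135),lid(th,.207,-.14)),
       (s(105,37),lid(th,.207,-.14)),(s(245,418),lid(th,.207,.14)),
       (t(210,310),slate(a,yo,-.0035,.06,.175)),(t(428,346),slate(a,yo,-.0035,-.06,.175)),
       (t(215,297),slate(a,yo,.0035,.06,.175)),(t(433,332),slate(a,yo,.0035,-.06,.175)),
       (s(314,283),slate(a,yo,-.0035,.06,.175)),(s(258,141),slate(a,yo,-.0035,-.06,.175)),
       (t(303,468),[p[7],p[8],.141]),(s(372,178),[p[7],p[8],.141]),
       (t(188,452),[p[7]+.065*np.cos(tb),p[8]+.065*np.sin(tb),.139]),(s(405,252),[p[7]+.065*np.cos(tb),p[8]+.065*np.sin(tb),.139])]
    return o
def res(p): return np.concatenate([proj(c,w(p,q))[0]-uv for (c,uv),q in obs(p)])
r=least_squares(res,[.6,.2,-.15,1.2,1.57,0,0,-.11,0],loss='soft_l1')
def ff(p): return np.concatenate([proj(c,w(p,q+[.09]))[0]-uv for (c,uv),q in [
 (ft(553,345),[.027,.083]),(ft(755,370),[.027,-.083]),(ft(746,437),[-.027,-.083]),(ft(546,411),[-.027,.083]),
 (fs(535,45),[.027,-.083]),(fs(603,23),[-.027,-.083]),(fs(677,190),[-.027,.083]),(fs(610,220),[.027,.083])]])
f=least_squares(ff,[.5,-.3,-.15],loss='soft_l1')
if __name__=='__main__':
    np.set_printoptions(suppress=True,precision=4)
    print(r.x); print(res(r.x).reshape(-1,2).round(1).tolist())
    print(f.x); print(ff(f.x).reshape(-1,2).round(1).tolist())
    p=r.x
    for d in((0,0,0),tuple(slate(p[5],p[6],0,0,.175)),lid(p[3],.207,0)): print(w(p,d))
    np.save('fit.npy',np.r_[r.x,f.x])
E
python3 fit.py
```

```text
[ 0.5911  0.1465 -0.1846  1.2241  1.5924  0.0045  0.0014 -0.1074 -0.0002]
[[-0.6, -1.1], [-0.9, 0.3], [-0.8, 0.4], [1.1, -0.5], [-0.6, -1.8], [-0.6, -2.2], [2.3, 2.1], [2.2, 2.3], [-0.8, -0.5], [0.7, 0.4], [-0.2, -0.5], [1.7, 0.5], [-1.7, -0.4], [1.2, -0.5], [0.6, -0.2], [0.3, -0.6], [-0.6, 0.0], [-0.8, -0.1], [0.4, -0.1], [-0.4, -0.4], [0.5, 0.1], [0.1, 0.1], [0.3, 0.1], [0.2, 0.7]]
[ 0.4602 -0.3542 -0.1554]
[[0.3, -0.2], [0.1, 0.6], [1.2, 0.2], [0.1, -0.1], [0.2, 0.5], [-1.1, -0.0], [0.4, 1.9], [0.5, 0.4]]
[0.5911 0.1465 0.    ]
[0.5631 0.1532 0.1635]
[0.6474 0.136  0.3027]
```

```bash
cat > plan.py <<'E'
from h import *
from scipy.spatial.transform import Rotation as Ro
from fit import w, slate
P=np.load('fit.npy'); D=P[:9]; F=P[9:12]
def frame(yaw,tilt,sg,tw=0):
    """tool z tilted from down toward +x of yaw frame; tool y along +-x(yaw) (tw rotates about tool z)"""
    ex=np.array([np.cos(yaw),np.sin(yaw),0]);ez=np.array([0,0,1.])
    z=np.sin(tilt)*ex-np.cos(tilt)*ez; y=sg*(np.cos(tilt)*ex+np.sin(tilt)*ez)
    M=np.c_[np.cross(y,z),y,z]
    q=(Ro.from_matrix(M)*Ro.from_euler('z',tw)).as_quat(); return q[[3,0,1,2]]
G=bot.tcp_to_grasp; ez=np.array([0,0,1.])
def zdir(q): return Ro.from_quat(np.r_[q[1:],q[0]]).as_matrix()[:,2]
def tcp(g,q): return np.asarray(g)+zdir(q)*G
E
python3 - <<'E'
from plan import *
np.set_printoptions(suppress=True,precision=3)
for sg in(1,-1):
    q=frame(D[2],np.pi/6,sg); g=w(D,slate(D[5],D[6],0,0,.153)); u=-zdir(q)
    qv=frame(F[2],0,sg); fg=np.r_[F[:2],.008+.153]
    print(sg,g)
    for n,p,o in [('pre',tcp(g+u*.1,q),q),('g',tcp(g,q),q),('l1',tcp(g+u*.125,q),q),('l2',tcp(g+u*.125+ez*.08,q),q),('fa',tcp(fg+ez*.13,qv),qv),('f',tcp(fg,qv),qv)]:
        print(n,p,bot.ik(p,o))
E
```

```text
1 [0.574 0.151 0.144]
pre [0.534 0.159 0.215] [ 0.206 -0.259  2.158 -0.276  0.772  0.543]
g [0.583 0.149 0.128] [ 0.165 -0.047  2.143 -0.322  0.573  0.579]
l1 [0.522 0.161 0.237] [ 0.218 -0.306  2.154 -0.27   0.824  0.539]
l2 [0.522 0.161 0.317] [ 0.218 -0.356  2.047 -0.239  0.976  0.489]
fa [ 0.46  -0.354  0.272] [-0.831  0.028  1.722 -0.     1.391 -0.675]
f [ 0.46  -0.354  0.142] [-0.831  0.127  1.858 -0.     1.157 -0.675]
-1 [0.574 0.151 0.144]
pre [0.534 0.159 0.215] [ 0.206 -0.259  2.158 -0.276  0.772 -2.598]
g [0.583 0.149 0.128] [ 0.165 -0.047  2.143 -0.322  0.573 -2.562]
l1 [0.522 0.161 0.237] [ 0.218 -0.306  2.154 -0.27   0.824 -2.603]
l2 [0.522 0.161 0.317] [ 0.218 -0.356  2.047 -0.239  0.976 -2.653]
fa [ 0.46  -0.354  0.272] [-0.831  0.028  1.722 -0.     1.391  2.466]
f [ 0.46  -0.354  0.142] [-0.831  0.127  1.858 -0.     1.157  2.466]
```

Run:
```python
from plan import *
q=frame(D[2],np.pi/6,1); g=w(D,slate(D[5],D[6],0,0,.153)); u=-zdir(q)
bot.command_gripper(.5,50)
bot.move_pose(tcp(g+u*.12+ez*.04,q),q)
bot.move_linear(tcp(g+u*.08,q))
c=shot('wrist','w1.png')
im=c['img'].copy()
for z in(.175,.09):
  for y in(-.06,.06):
    for x in (-.0035,.0035):
      uv=proj(c,w(D,slate(D[5],D[6],x,y,z)))[0]; cv2.circle(im,(int(uv[0]),int(uv[1])),3,(255,0,0),-1)
cv2.imwrite('pics/w1m.png',im[:,:,::-1]); print(bot.read_state()['time_s'])
```

```text
4.25
```

View pics/w1m.png

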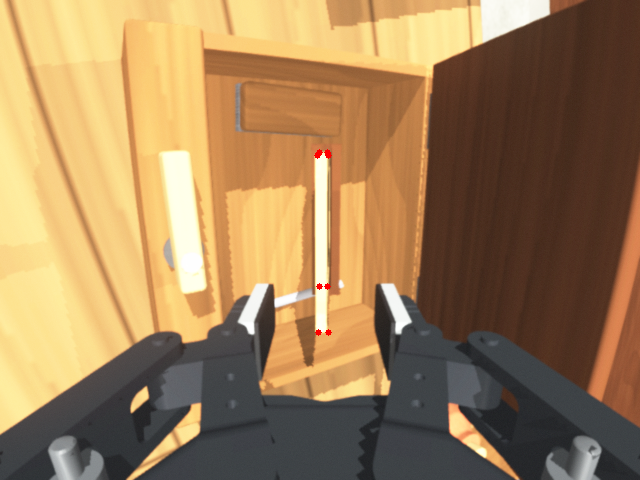

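The wrist view shows the slate's pale edge from (321,153) to (321,332). It matches the model overlay and sits centred between the fingers, so I grasp and lift.

Run:
```python
from plan import *
q=frame(D[2],np.pi/6,1); g=w(D,slate(D[5],D[6],0,0,.153)); u=-zdir(q)
s=lambda:(lambda t:print(round(t['time_s'],1),t['tcp_pos'].round(4) if hasattr(t['tcp_pos'],'round') else t['tcp_pos'],np.round(t['wrist_force'],1),round(t['opening'],3),round(t['grasp_force'],1)))(bot.read_state())
print(bot.move_linear(tcp(g,q),speed=.06,force_limit=12)); s()
bot.command_gripper(0,60); s()
print(bot.move_linear(tcp(g+u*.03,q),speed=.05,force_limit=25)); s()
print(bot.move_linear(tcp(g+u*.125,q),speed=.08,force_limit=25)); s()
bot.move_linear(tcp(g+u*.125+ez*.08,q)); s()
shot('scene','s1.png'); c=shot('wrist','w2.png')
a=cv2.imread('pics/s1.png')[60:420,220:540]; b=cv2.imread('pics/w2.png')
cv2.imwrite('pics/m2.png',np.hstack([a,cv2.resize(b,(480,360))]))
```

```text
False
5.7 [0.5833 0.1496 0.1289] [-0.  -0.1  1.1] 0.498 0.0
6.2 [0.5831 0.1494 0.1283] [-1.1 -0.3 -0. ] 0.004 0.0
False
7.0 [0.5682 0.1522 0.1543] [ 0.5 -0.2 -0.3] -0.001 0.0
False
8.3 [0.5214 0.1607 0.2357] [ 0.5 -0.1 -0.8] 0.001 0.0
9.0 [0.5211 0.1608 0.3152] [-0.3 -0.4 -0.8] -0.0 0.0
```

View pics/m2.png

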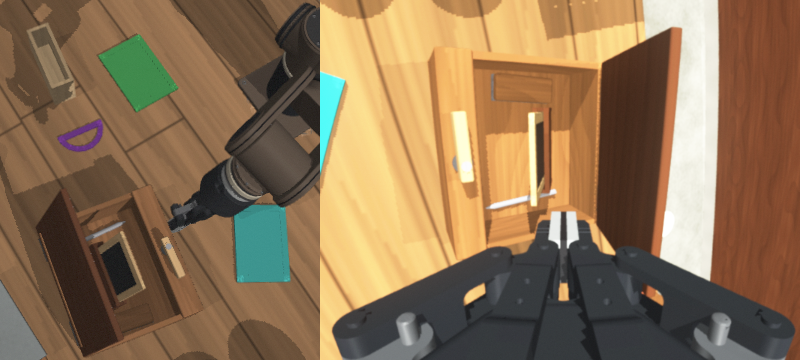

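The grasp missed: the fingers closed on nothing and the slate is still in its slot at about (120,265) in the left half. I'll check the wrist camera against the TCP and the slate model.

```bash
python3 - <<'E'
from plan import *
np.set_printoptions(suppress=True,precision=4)
for f,t in(('w1.png',None),('w2.png',None)):
    c=load(f); q=frame(D[2],np.pi/6,1); g=w(D,slate(D[5],D[6],0,0,.153)); u=-zdir(q)
    tp=tcp(g+u*.08,q) if f=='w1.png' else np.array([.5211,.1608,.3152])
    cam=np.linalg.inv(c['pose'])
    loc=lambda p:(cam@np.r_[p,1])[:3]
    print(f,c['fx'],c['k1'],'tcp',loc(tp),proj(c,tp),'grasp',loc(tp+u*G),proj(c,tp+u*G),'slatetop',loc(w(D,slate(D[5],D[6],0,0,.175))))
    print('view dir',c['pose'][:3,2],'tool z',-u)
for f in('top0.png','scene0.png'): 
    c=load(f); print(proj(c,w(D,slate(D[5],D[6],0,0,.175))))
s=bot.read_state();print(s['tcp_pos'],s['orientation'],q,s['joint_positions'])
E
python3 - <<'E'
import cv2;a=cv2.imread('pics/w2.png')[200:420,180:520];cv2.imwrite('pics/w2c.png',cv2.resize(a,None,fx=2,fy=2))
E
```

```text
w1.png 358.49151285099936 -0.07354810196501438 tcp [-0.0006  0.0163  0.1942] [[323.1654 270.7369]] grasp [-0.0006  0.0212  0.1762] [[323.0715 283.7107]] slatetop [-0.0007  0.0061  0.2322]
view dir [ 0.4268 -0.3449 -0.836 ] tool z [ 0.4915 -0.0918 -0.866 ]
w2.png 358.49151285099936 -0.07354810196501438 tcp [0.0007 0.0164 0.1933] [[325.5782 271.1197]] grasp [0.0006 0.0213 0.1753] [[325.5826 284.2435]] slatetop [-0.0377 -0.0237  0.3407]
view dir [ 0.4234 -0.3454 -0.8375] tool z [ 0.4915 -0.0918 -0.866 ]
[[206.2909 191.186 ]]
[[352.5691 319.3552]]
[0.5209 0.1607 0.3142] [0.1983 0.7433 0.6175 0.1638] [0.1991 0.7431 0.6172 0.1654] [ 0.2177 -0.3552  2.0499 -0.2387  0.9756  0.4887]
```

Run:
```python
from plan import *
q=frame(D[2],np.pi/6,1); g=w(D,slate(D[5],D[6],0,0,.153)); u=-zdir(q)
def mark(c):
    im=c['img'].copy()
    for z in(.175,.09):
      for y in(-.06,.06):
        uv=proj(c,w(D,slate(D[5],D[6],0,y,z)))[0]; cv2.circle(im,(int(uv[0]),int(uv[1])),2,(255,0,0),-1)
    uv=proj(c,bot.read_state()['tcp_pos'])[0]; cv2.circle(im,(int(uv[0]),int(uv[1])),2,(0,255,0),-1)
    return im[:,:,::-1]
bot.command_gripper(.5)
bot.move_linear(tcp(g+u*.1,q))
print(bot.move_linear(tcp(g,q),speed=.06,force_limit=12))
a=mark(shot('wrist','w3.png')); b=mark(shot('scene','s3.png')); t=mark(shot('top','t3.png'))
o=np.zeros((600,800,3),np.uint8); o[:360,:480]=cv2.resize(a,(480,360))
o[:320,480:]=cv2.resize(b[260:420,260:420],(320,320),interpolation=cv2.INTER_CUBIC)
o[360:,:320]=cv2.resize(t[140:260,130:290],(320,240),interpolation=cv2.INTER_CUBIC)
w2=load('w2.png');bot_=0
im=w2['img'].copy()
for z in(.175,.09):
  for y in(-.06,.06):
    uv=proj(w2,w(D,slate(D[5],D[6],0,y,z)))[0]; cv2.circle(im,(int(uv[0]),int(uv[1])),2,(255,0,0),-1)
o[330:590,440:780]=im[:,:,::-1][100:360,130:470]
cv2.imwrite('pics/m3.png',o)
```

```text
False
```

View pics/m3.png

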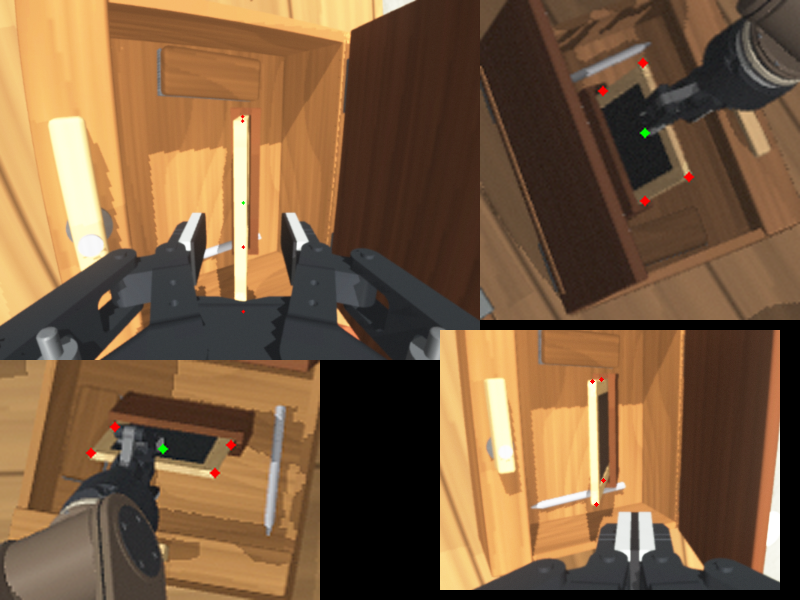

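The slate hasn't moved and the model markers lie on it. The fingertips look nearer the camera than the stated TCP, about 40 to 50 mm short. I'll touch the bare table with closed fingers to measure the real tip height.

Run:
```python
from plan import *
np.set_printoptions(suppress=True,precision=4)
q=frame(D[2],np.pi/6,1); g=w(D,slate(D[5],D[6],0,0,.153)); u=-zdir(q)
bot.move_linear(tcp(g+u*.1+ez*.08,q),speed=.2); bot.command_gripper(0)
qv=frame(D[2],0,1)
bot.move_pose([.56,-.12,.25],qv); bot.move_linear([.58,-.12,.06],speed=.2)
S0=bot.read_state()['wrist_force']
print(bot.move_linear([.58,-.12,-.055],speed=.03,force_limit=6))
s=bot.read_state(); print(s['tcp_pos'],s['wrist_force']-np.array(S0),s['time_s'],s['opening'])
p=s['tcp_pos']; 
c=shot('scene','s4.png'); w4=shot('wrist','w4.png'); t=shot('top','t4.png')
o=np.zeros((600,800,3),np.uint8)
def mk(c,p,col,im):
    uv=proj(c,p)[0]; cv2.circle(im,(int(round(uv[0])),int(round(uv[1]))),2,col,-1); return uv
for n,(c,box) in enumerate([(c,(150,330,150,350)),(w4,None),(t,(80,280,260,460))]):
    im=c['img'][:,:,::-1].copy(); uv=mk(c,p,(0,255,0),im); mk(c,np.r_[p[:2],0],(0,0,255),im)
    if n==1: o[:300,400:]=cv2.resize(im,(400,300))
    else:
        x,y=int(uv[0]),int(uv[1]); k=im[max(0,y-75):y+75,max(0,x-100):x+100]; k=cv2.resize(k,None,fx=2,fy=2,interpolation=cv2.INTER_CUBIC)
        r=0 if n==0 else 300; o[r:r+k.shape[0],:k.shape[1]]=k
cv2.imwrite('pics/m4.png',o)
```

```text
True
[ 0.5801 -0.12   -0.039 ] [-0.2543  0.109   4.0139] 18.95 0.0025741494323324172
```

View pics/m4.png

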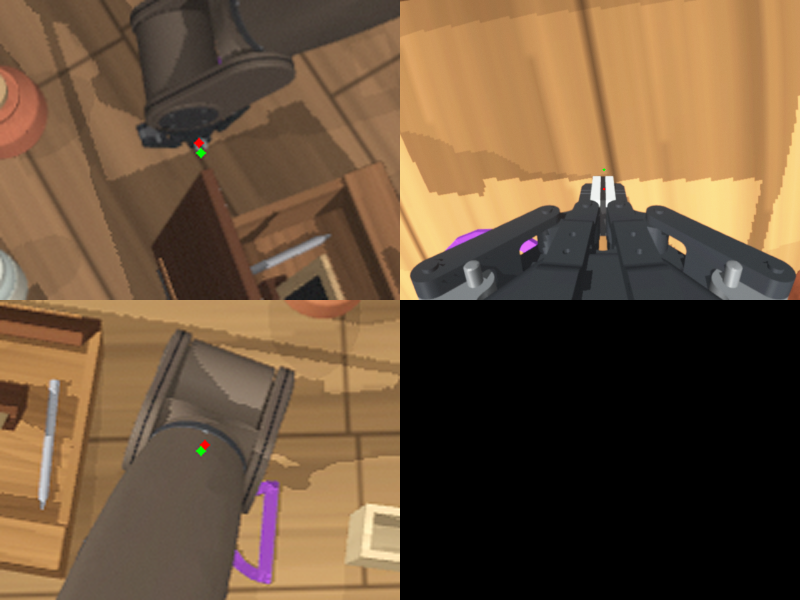

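Contact came at a reported TCP z of -39 mm, and the table-level marker lies on the fingertip in the wrist view at (602,178). So the real fingertips end about 38 mm short of the reported TCP along the tool. I correct for that and grasp again.

```bash
cat >> plan.py <<'E'
SH=.038   # measured: real fingertips lie this far behind the reported TCP
def tip(p,q): return np.asarray(p)+zdir(q)*SH      # TCP command that puts the real tip at p
def tcp(g,q): return np.asarray(g)+zdir(q)*(G+SH)
def st():
    t=bot.read_state(); print(round(t['time_s'],1),np.round(t['tcp_pos'],4),np.round(t['wrist_force'],1),round(t['opening'],3),round(t['grasp_force'],1))
E
python3 - <<'E'
from plan import *
q=frame(D[2],np.pi/6,1); g=w(D,slate(D[5],D[6],0,0,.156)); u=-zdir(q)
qv=frame(D[2],0,1)
bot.move_linear([.58,-.12,.25],speed=.25); bot.command_gripper(.4,60)
bot.move_pose(tcp(g+u*.1+ez*.05,q),q)
bot.move_linear(tcp(g+u*.05,q))
if bot.move_linear(tcp(g,q),speed=.06,force_limit=10): print('contact'); st(); raise SystemExit
st(); bot.command_gripper(0,60); st()
print(bot.move_linear(tcp(g+u*.03,q),speed=.05,force_limit=25)); st()
E
```

```text
23.7 [0.6005 0.1463 0.0983] [ 0.2 -0.3  0.1] 0.396 0.0
24.1 [0.6013 0.1464 0.0993] [ 1.1 -0.2  2.2] 0.072 59.0
False
24.8 [0.5856 0.1492 0.1243] [ 1.8 -0.9  0.5] 0.072 59.2
```

Run:
```python
from plan import *
q=frame(D[2],np.pi/6,1); g=w(D,slate(D[5],D[6],0,0,.156)); u=-zdir(q)
print(bot.move_linear(tcp(g+u*.125,q),speed=.08,force_limit=25)); st()
g2=g+u*.125+ez*.08; bot.move_linear(tcp(g2,q)); st()
qv=frame(F[2],0,1); fg=np.r_[F[:2],.008+.156]
g3=np.r_[g2[:2],.36]; bot.move_linear(tcp(g3,qv),orientation=qv,speed=.1); st()
bot.move_linear(tcp(np.r_[F[:2],.36],qv),speed=.25)
bot.move_linear(tcp(fg+ez*.115,qv),speed=.15); st()
def mark(c):
    im=c['img'].copy()
    for x in(-.0035,.0035):
      for y in(-.06,.06):
       for z in(0,.175):
        uv=proj(c,w(F,[x,y,z+.123]))[0]; cv2.circle(im,(int(round(uv[0])),int(round(uv[1]))),2,(0,255,0),-1)
    for x in(-.019,.019):
      for y in(-.075,.075):
        uv=proj(c,w(F,[x,y,.09]))[0]; cv2.circle(im,(int(round(uv[0])),int(round(uv[1]))),1,(255,0,0),-1)
    return im[:,:,::-1]
a=mark(shot('wrist','w5.png'));b=mark(shot('scene','s5.png'));t=mark(shot('top','t5.png'))
o=np.zeros((600,800,3),np.uint8); o[:360,:480]=cv2.resize(a,(480,360))
o[:320,480:]=cv2.resize(b[40:200,190:350],(320,320),interpolation=cv2.INTER_CUBIC)
o[360:,:320]=cv2.resize(t[180:300,390:550],(320,240),interpolation=cv2.INTER_CUBIC)
o[330:530,420:700]=b[200:400,220:500]
cv2.imwrite('pics/m5.png',o)
```

```text
False
26.2 [0.5385 0.1576 0.2054] [ 1.   0.  -2.3] 0.074 59.1
26.8 [0.5382 0.1576 0.2848] [-0.7  0.3 -2. ] 0.07 59.0
27.5 [0.5106 0.1627 0.3014] [-0.6 -0.  -1.8] 0.071 59.0
30.4 [ 0.4607 -0.3545  0.2233] [ 0.  -0.1 -1.9] 0.074 59.0
```

View pics/m5.png

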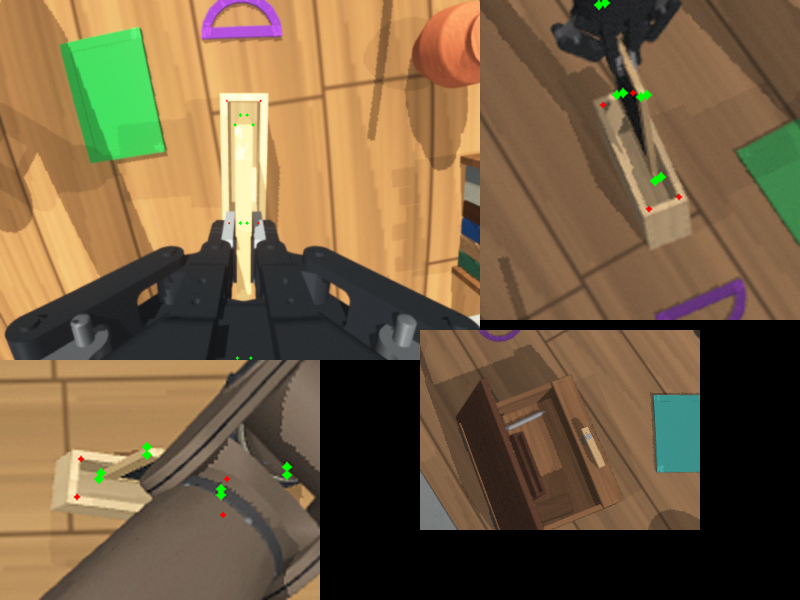

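The slate is held upright, and its edges match the predicted markers: foot at (657,179) in the scene crop and (100,476) in the top crop, both over the file's opening. The lower right crop shows the slot empty and the pen and duster undisturbed. Now I lower it in.

Run:
```python
from plan import *
qv=frame(F[2],0,1); fg=np.r_[F[:2],.008+.156]
print(bot.move_linear(tcp(fg+ez*.02,qv),speed=.12,force_limit=10)); st()
print(bot.move_linear(tcp(fg-ez*.008,qv),speed=.025,force_limit=5)); st()
z=bot.read_state()['tcp_pos'][2]
bot.command_gripper(.25); st()
bot.move_linear(np.r_[F[:2],z+.08],speed=.12); bot.move_linear(np.r_[F[:2],.30],speed=.25); st()
# lid-closing IK check
ql=frame(D[2],0,1)
for th in(1.3,1.22,.8,.4,0):
    r=.185;h=.018
    d=[.122-r*np.cos(th)+.006*np.sin(th)+h,0,.106+r*np.sin(th)+.006*np.cos(th)]
    p=tip(w(D,d),ql); j=bot.ik(p,ql); print(th,p.round(3),None if j is None else np.round(j,2))
b=load('s5.png') 
c=shot('scene','s6.png'); t=shot('top','t6.png')
o=np.zeros((600,800,3),np.uint8); o[:480,:480]=cv2.resize(c['img'][40:200,190:350],(480,480),interpolation=cv2.INTER_CUBIC)[:,:,::-1]
o[:240,480:]=cv2.resize(t['img'][180:300,390:550],(320,240),interpolation=cv2.INTER_CUBIC)[:,:,::-1]
cv2.imwrite('pics/m6.png',o)
```

```text
False
31.5 [ 0.4608 -0.3548  0.1283] [-0.5 -0.6 -1.3] 0.075 59.0
True
32.2 [ 0.4603 -0.3545  0.1101] [ 0.3 -0.9  2.7] 0.075 59.8
32.5 [ 0.4592 -0.3531  0.1083] [-0.2 -0.2 -0.7] 0.254 0.0
34.0 [ 0.4599 -0.3538  0.2988] [ 0.1 -0.1 -0.7] 0.251 0.0
1.3 [0.686 0.129 0.248] [ 0.04  0.3   1.46 -0.    1.38  0.23]
1.22 [0.672 0.131 0.244] [ 0.05  0.27  1.5  -0.    1.37  0.23]
0.8 [0.606 0.144 0.205] [ 0.07  0.16  1.7  -0.    1.28  0.25]
0.4 [0.564 0.152 0.146] [ 0.09  0.13  1.85 -0.    1.16  0.27]
0 [0.547 0.155 0.074] [ 0.1   0.18  1.93 -0.    1.03  0.28]
```

View pics/m6.png

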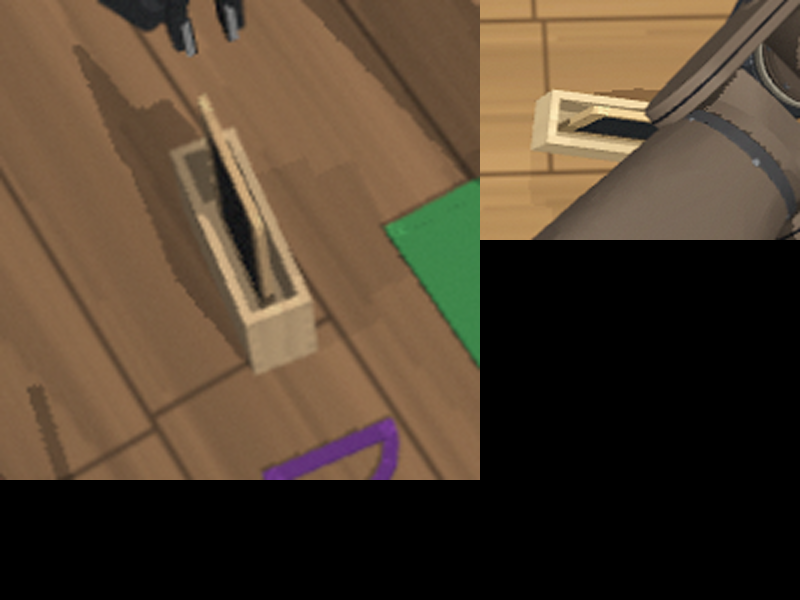

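The slate stands in the file, leaning slightly on a wall, with its foot at about (262,300), and the fingers are clear. That was my tenth picture, so I use only numeric checks from here. Next I shut the lid.

Run:
```python
from plan import *
ql=frame(D[2],0,1); h=.018
def at(th,r): return w(D,[.122-r*np.cos(th)+.006*np.sin(th)+h,0,.106+r*np.sin(th)+.006*np.cos(th)])
bot.move_linear(np.r_[F[:2],.35],speed=.25); bot.command_gripper(0,60)
p0=at(1.34,.185)+[.01,0,0]
bot.move_pose(tip(p0+ez*.09,ql),ql); bot.move_linear(tip(p0,ql),speed=.2); st()
for th in np.linspace(1.34,.06,9):
    if bot.move_linear(tip(at(th,.165+.02*th/1.34),ql),speed=.12,force_limit=35): print('stop',th); break
    f=np.round(bot.read_state()['wrist_force'],1); print(round(th,2),f)
st()
```

```text
37.3 [0.7033 0.1269 0.2504] [0.3 0.6 1.1] -0.003 0.0
1.34 [0.2 0.1 0.4]
1.18 [0.7 0.3 0.8]
1.02 [ 0.5  0.3 -0. ]
0.86 [-0.3 -0.7  0.5]
0.7 [-0.3 -0.2  0.2]
0.54 [ 0.3 -0.9  0.5]
0.38 [-1.  -0.5  0.4]
0.22 [ 0.  -0.5 -0.5]
0.06 [-0.2 -0.2 -0.5]
40.6 [0.5661 0.151  0.0838] [-0.2 -0.2 -0.5] -0.001 0.0
```

Run:
```python
from plan import *
ql=frame(D[2],0,1)
p=np.array(bot.read_state()['tcp_pos'])
print(bot.move_linear(p-[0,0,.03],speed=.03,force_limit=15)); st()
p=np.array(bot.read_state()['tcp_pos'])
bot.move_linear(np.r_[p[:2],.19],speed=.25); st()
c=shot('top','t7.png'); s=shot('scene','s7.png')
# brown-ness along desk x at several desk y, compare before (scene0) / after, sampled on the plane z=.112
for f in('scene0.png','s7.png','t7.png'):
    k=load(f)
    for y in(-.1,.1):
        uv=proj(k,np.array([w(D,[x,y,.112]) for x in np.arange(-.12,.13,.02)])).round().astype(int)
        print(f,y,[int(k['img'][v,u].mean()) if 0<=v<480 and 0<=u<640 else -1 for u,v in uv])
```

```text
True
41.2 [0.5666 0.1513 0.073 ] [-1.4  0.1  5.2] -0.001 2.4
41.8 [0.5657 0.1512 0.1884] [ 0.  -0.3 -0.7] 0.001 0.0
scene0.png -0.1 [103, 98, 42, 67, 66, 95, 103, 96, 62, 37, 33, 34, 36]
scene0.png 0.1 [100, 104, 40, 64, 69, 68, 60, 65, 63, 39, 34, 38, 36]
s7.png -0.1 [54, 74, 77, 78, 68, 52, 64, 63, 62, 60, 66, 94, 75]
s7.png 0.1 [97, 102, 68, 65, 62, 66, 59, 61, 64, 59, 61, 75, 68]
t7.png -0.1 [142, 133, 98, 103, 92, 87, 88, 89, 89, 83, 97, 112, 123]
t7.png 0.1 [108, 107, 107, 76, 106, 100, 68, 77, 104, 117, 116, 102, 97]
```

Contact came at TCP z = 0.073, which is a tip height of 112 mm and so flush with the ledge: the lid is shut. Next comes the turnbutton. I straddle it, swing it along its arc, then squeeze it square.

```bash
cat > tb.py <<'E'
from plan import *
piv=D[7:9]; rho=.046
def pt(th,z=.119): return w(D,[piv[0]+rho*np.cos(th),piv[1]+rho*np.sin(th),z])
def qt(th): return frame(D[2],0,1,np.pi/2-th)
E
python3 - <<'E'
from tb import *
for th in(1.57,.8,0): print(np.round(bot.ik(tip(pt(th),qt(th)),qt(th)),2))
bot.command_gripper(.4,20)
q=qt(1.57); bot.move_pose(tip(pt(1.57,.2),q),q)
if bot.move_linear(tip(pt(1.57),q),speed=.08,force_limit=8): print('contact'); st(); raise SystemExit
st()
for th in np.linspace(1.57,0,8)[1:]:
    if bot.move_linear(tip(pt(th),qt(th)),speed=.06,orientation=qt(th),force_limit=20): print('stop',th); break
st()
bot.command_gripper(0,20); st(); bot.dwell(.2)
bot.command_gripper(.35); st()
bot.move_linear(tip(pt(0,.22),qt(0)),speed=.2); 
q=frame(F[2],0,1); bot.move_pose([.46,-.12,.3],q); st()
shot('top','t8.png'); shot('scene','s8.png')
E
```

```text
[ 0.22  0.11  2.   -0.    1.03  0.4 ]
[ 0.17  0.15  1.96 -0.    1.04  1.13]
[ 0.11  0.14  1.96 -0.    1.04  1.86]
44.0 [0.4946 0.2113 0.0818] [-0.6 -0.1 -0.3] 0.4 0.0
46.6 [0.5307 0.1576 0.081 ] [ 0.1  0.4 -0.6] 0.402 0.0
46.9 [0.5314 0.1577 0.0814] [ 1.8 -0.1  1.7] 0.181 24.4
47.4 [0.53   0.1574 0.0804] [-0.  -0.5  1. ] 0.351 0.0
49.9 [ 0.4599 -0.1197  0.2993] [-0.7 -0.4  1.2] 0.349 0.0
```

The bar was gripped at an opening of about 16 mm, its own width. I'll measure its angle and check the rest of the scene numerically.

Run:
```python
from tb import *
for f in('scene0.png','s8.png','top0.png','t8.png'):
    k=load(f); xs=np.arange(-.14,-.03,.001); ys=np.arange(-.09,.09,.001)
    X,Y=np.meshgrid(xs,ys); Pw=np.array([w(D,[x,y,.139]) for x,y in zip(X.ravel(),Y.ravel())])
    uv=proj(k,Pw).astype(np.float32).reshape(*X.shape,2)
    im=cv2.remap(k['img'],uv[...,0],uv[...,1],cv2.INTER_LINEAR).astype(int)
    m=((im[...,1]>(125 if 's' in f[0] else 165))&(im[...,0]-im[...,2]<130)).astype(np.uint8)
    n,l,stt,c=cv2.connectedComponentsWithStats(m)
    if n<2: print(f,'none'); continue
    i=1+stt[1:,4].argmax(); yy,xx=np.nonzero(l==i)
    r=cv2.minAreaRect(np.c_[xx,yy].astype(np.float32)); a=np.cov(np.c_[X[l==i],Y[l==i]].T); ev=np.linalg.eigh(a)[1][:,1]
    print(f,'area',stt[i,4],'size',np.round(r[1],0),'ctr',X[l==i].mean().round(3),Y[l==i].mean().round(3),'angle deg',np.degrees(np.arctan(ev[1]/ev[0])).round(1))
# unchanged check: slate/file, pot, protractor regions before/after
a=load('s6.png')['img'].astype(int);b=load('s8.png')['img'].astype(int);a0=load('scene0.png')['img'].astype(int)
for n,(x0,x1,y0,y1),ref in[('file',(245,300,80,165),a),('protractor',(275,325,178,213),a0),('pot',(158,205,195,245),a0)]:
    d=np.abs(ref-b)[y0:y1,x0:x1].mean(2); print(n,d.mean().round(1),(d>40).mean().round(3))
# lid: rear/front lid edge brightness vs ledge seam
k=load('s8.png')
for y in(-.1,-.05,.05,.1):
    uv=proj(k,np.array([w(D,[x,y,.112]) for x in np.arange(-.10,-.069,.003)])).round().astype(int); print(y,[int(k['img'][v,u].mean()) for u,v in uv])
```

```text
scene0.png area 1181 size [14. 85.] ctr -0.108 0.022 angle deg -88.3
s8.png area 1264 size [15. 84.] ctr -0.085 0.001 angle deg 0.5
top0.png area 1159 size [15. 83.] ctr -0.109 0.024 angle deg -88.1
t8.png area 1162 size [14. 84.] ctr -0.086 0.002 angle deg -0.0
file 7.4 0.063
protractor 1.5 0.0
pot 1.5 0.0
-0.1 [97, 93, 97, 101, 102, 76, 65, 66, 65, 67, 68]
-0.05 [95, 92, 89, 100, 100, 88, 67, 67, 65, 66, 66]
0.05 [97, 100, 97, 98, 100, 86, 67, 65, 62, 68, 66]
0.1 [103, 102, 97, 101, 100, 72, 64, 66, 65, 67, 67]
```

Run:
```python
from tb import *
I={f:load(f)['img'].astype(int) for f in('s6.png','s7.png','s8.png')}
for x,y in(('s6.png','s8.png'),('s7.png','s8.png'),('s6.png','s7.png')):
    d=np.abs(I[x]-I[y])[80:165,245:300].mean(2); yy,xx=np.nonzero(d>40)
    print(x,y,(d>40).mean().round(3),(xx.min()+245,xx.max()+245,yy.min()+80,yy.max()+80) if len(xx) else '')
# slate's dark panel in the latest picture
for f in I: m=(I[f][80:165,245:300].max(2)<35); yy,xx=np.nonzero(m); print(f,m.sum(),xx.mean().round(1)+245,yy.mean().round(1)+80)
bot.finish_job()
```

```text
s6.png s8.png 0.063 (np.int64(263), np.int64(299), np.int64(80), np.int64(143))
s7.png s8.png 0.096 (np.int64(256), np.int64(299), np.int64(80), np.int64(143))
s6.png s7.png 0.064 (np.int64(256), np.int64(283), np.int64(83), np.int64(135))
s6.png 184 268.3 112.8
s7.png 165 268.1 113.1
s8.png 180 270.1 112.5
the job is handed in; nothing more can be done
```

The job is handed in: the slate stands in the upright file, the lid is shut flush with the ledge, and the turnbutton then turned to within 0.5° of square; the pot and protractor were unmoved in the last pictures, and the pen and duster were in place when last seen, before the lid was shut.

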